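# Refit the filter cover of a food-waste caddy

### The arm

A 6-joint arm with a two-finger parallel gripper is mounted at the origin on a cart in front of the work surface, level with it; the furniture and walls round the work are solid. World frame = base frame: x ahead of the robot, y to its left, z up, the work surface at z = 0. Lengths are in m, angles in rad, forces in N, time in s.
With the tool pointing down it reaches from about 0.3 to 0.85 m from the base axis. Payload 4.2 kg.
Tool frame: the origin (TCP) lies at the very end of the fingers, on their centre line; the grasp point (between the pads) lies 19 mm behind it (tcp_to_grasp is the distance from the TCP to the grasp point, in m); z points along the fingers, y is the line along which they close (so a half turn about z gives the same grasp; the last joint's range is limited). The gripper opens to 91 mm and grips with 3 to 60 N. Pads are 32 mm wide; open, the fingers measure 118 mm over their backs; the gripper's body (76 mm by 178 mm) begins 60 mm behind the grasp point.
Start: joints at [1.099, 0.32, 1.565, -0, 1.257, -0.02], TCP at [0.251, 0.517, 0.214] pointing down, gripper open.
Joint ranges: [-3.11, 3.11], [-0.84, 2.01], [0.21, 2.61], [-1.34, 4.49], [0.05, 2.63], [-2.56, 2.56]. Speed limits (rad/s): [2.57, 2.57, 3.14, 3.14, 3.14, 3.14].

### API

Orientations are given as a unit quaternion [x, y, z, w].
In Python, from rig import sense, grab_frame, calibration, hand_in, tcp_to_grasp gives the robot as it stands.
- The arm moves only by the tool carry_out, never from a script. Its argument "steps" is a list of rows, each a list of 4 numbers: the shift along the tool's x, y, z in m, then the turn about the tool's z in rad. In form: [[x, y, z, twist], ...]. A call has 1 to 5 rows; each row is the pose to reach, as a shift and turn from the pose commanded when the call began, along the tool's axes at that moment; what a row does not reach only later rows make up. A row lasts 1/12 s, in which the tool goes at most 41.7 mm and 7.16 degrees, less where a joint would pass 70% of its speed; a pose out of reach is approached as far as the arm can. A call with a gripper value outside its range is refused whole. "gripper" is the closure in counts, from 0 (fully open) to 255 (shut), set as the call begins (left out, the last holds). The fingers move at their own pace and stop on an object; "newtons" is the grip in N (left out, the last holds). Time passes only in rows, so rows that repeat a pose let the fingers close. It gives the time, the measured TCP pose, the force, the opening and the grip force at its end, in the units of the state.
- sense(): the state, without advancing time (a new reading comes with each control period).
- grab_frame(name): name is "scene" or "top" or "wrist"; returns (picture, depth): 400x640x3 uint8, red, green, blue; 400x640 float32, m along the optical axis (not along the pixel's ray), 0 where there is no reading.
- calibration(name): a dict with "fx", "fy", "cx", "cy" (pixels), "T" (4x4, takes a point from camera to world coordinates); the wrist camera has in their place "T_tool_cam" (4x4, takes a point from camera to tool coordinates, whose origin is the TCP and whose axes are the flange's). Camera axes: x right, y down, z forward; pixel columns grow to the right and rows downward; lengths in m; the calibration is good to about 2 mm. A picture is of the moment at which its call begins: read the wrist's pose just before it. calibration takes no time and is no camera call.
- hand_in(): hands the job in; it is judged then, once.
The state is a dict: "clock": time; "joint_pos": joint angles; "dq": joint speeds; "tau": joint torques, N m; "tcp_pos": TCP position; "eef_rot": TCP orientation; "ft_force": force on the tool from outside, world axes, zero at the start; "torque": the same for the moment, N m; "width": opening from 0.0 (shut) to 1.0 (fully open); "grasp_force": force on a finger pad.
Only numpy, scipy, OpenCV 4.12 (cv2) and the standard library are available. Lean on these libraries where they do the work, as an engineer would, in place of code of your own. Each camera call takes 0.05 s, during which the arm holds its last target. There are 200 camera calls.

### The job

Refit the loose filter cover on the food-waste caddy: pick it up by its finger bar, hook its front lip into the slot at the front of the frame on the caddy's lid, then swing the back down and press until the spring latch snaps over it and the cover lies flush. Work gently, feeling for the slot and the latch rather than forcing the cover against the caddy, leave the things standing around where they are, and let go at the end.

Things in the scene. Friction and masses are not known exactly. Their poses are not given: they have to be found in the camera images.
- caddy: Food-waste caddy (steel tub, grey lid) 192 x 148 mm, fixed. Origin on the worktop under the seat's centre; x points from slot (front, toward the robot) to latch (back), z up. Lid top at z 110 mm; on it a grey frame 141 x 104 mm, 14 mm high, with a recess for the cover. The frame was bonded on by hand, up to 10 mm fore or aft (x) of nominal: this is in NO reading and must be felt. Its bond takes 20 N of shove, no more.
- seat (a point): On the caddy, 136 mm above the worktop: where bar lies when the cover is home in a nominally placed frame; axes as the caddy's. Recess (nominal, caddy axes): side walls y = +-41.8 mm, rear wall x = 51.7 mm; the plate rests on side ledges at z 116 mm (x -5 to 44; ahead of that z 114). Black filter in it (x -4 to 40 mm) is sprung: free top z 120 mm, lifts the closed cover with 3 N.
- slot (a point): Nominal middle of the slot's roof edge (caddy x = -46, z = 119.6 mm), at the frame's front; axes as the caddy's; moves not with the frame's offset. The slot opens toward the back. Roof 4.4 mm thick (z 119.6 to 124), end wall 12.5 mm in front of its edge, 9.6 mm free height under the roof down to the lid. The plate stops at the edge: 5 N is enough to feel it.
- latch (a joint): Black spring latch, 32 mm wide, mid rear wall of the frame; slides back along caddy x: 0 = sprung forward, 0.006 = fully back (m). Nose tip at x 46.5 mm nominal, underside z 120.5 mm, upper face slopes to x 50, z 129.3 mm: the rear lip going down pushes it back, then it springs over. About 6 to 9 N down near the cover's rear snaps it. Unlatched, the rear stands several mm high.
- cover: Loose filter cover, grey plastic, about 130 g, lying flat on the worktop, bar up. Plate 90 (x) x 80 (y) x 8 mm; origin at the centre of its underside, z up. Front lip at -x. Rear lip: step 68 mm wide, 4 mm thick, level with the underside, x = 45 to 50 mm; the latch snaps over it. Home: underside 116 mm above the worktop, top flush with the frame.
- bar (a point): Point on the cover 20 mm above its underside, in the finger bar: a straight upright bar across the middle of the cover, 12 mm thick (along x), 48 mm long (y), from the plate's top (8 mm above the underside) to 32 mm above the underside. To be grasped with the fingers closing along the cover's x. Axes as the cover's.
- lip (a point): Middle of the front edge of the cover's front lip (cover x = -57, z = 1.5 mm): a tongue 60 mm wide, 3 mm thick, level with the underside, reaching 12 mm ahead of the plate (x = -45 to -57 mm). Axes as the cover's.
- salt_shaker: Bystander: salt shaker, 44 mm across, 90 mm high, behind the work. Origin under its centre.
- tea_box: Bystander: tea box, 68 x 122 x 77 mm, behind the work. Origin under its centre.
- mug: Bystander: mug, 81 mm across (113 with handle), 101 mm high, behind and right of the work. Origin under its centre.

How it is judged:
On the way:
1. the front lip is let down below the level of the roof of the slot, in the front part of the recess, while the cover is tilted, front low (x of lip in the frame of seat between -0.072 and -0.042 m and y of lip in the frame of seat between -0.005 and 0.005 m and z of lip in the frame of seat between -0.026 and -0.0165 m and angle between bar's own z axis and vertical above 0.07 rad), for 0.1 s.
At the end, for the whole second after the job is handed in: The cover lies in the frame, lip under the slot's roof and rear lip under the sprung-back latch (latch within 1.5 mm of fully forward): bar point within 13.5 mm of the nominal seat along x (the frame itself is up to 10 mm off), 3 mm along y, 1.5 mm in height, flat within 0.022 rad, at rest (x of bar in the frame of seat between -0.0135 and 0.0135 m and y of bar in the frame of seat between -0.003 and 0.003 m and z of bar in the frame of seat between -0.0015 and 0.0015 m and angle between the z axis of bar and the z axis of seat, either way round below 0.022 rad and angle between the x axis of bar and the x axis of seat, either way round below 0.06 rad and value of joint latch below 0.0015 m and linear speed of cover below 0.01 m/s); the robot touches nothing.
It fails at once if the cover is forced against the caddy with more than 30 N (contact force between cover and caddy above 30 N).
It fails at once if the frame is shoved with more than 20 N while the cover is still tipped up steeply (over 0.16 rad) for hooking (angle between bar's own z axis and vertical above 0.16 rad and contact force between cover and caddy above 20 N).
It fails at once if the robot bears on the caddy itself with more than 20 N (contact force between the arm and caddy above 20 N).
It fails at once if the salt shaker, tea box or mug is moved more than 3 cm or tipped over (distance of any of salt_shaker, tea_box, mug from where it was at the start of the episode above 0.03 m or angle between any of salt_shaker, tea_box, mug's own z axis and vertical above 0.5 rad).
It also fails if it takes over 64 s, if anything falls off the work surface, if the arm or the gripper's body presses on something with over 40 N, if the wrist force passes 120 N, or if a joint passes its speed limit or range.

## Working session

There is one attempt and no reset: what is moved stays moved. The work goes in short steps, Python scripts to look and compute and a tool call to move; the robot and the scene stay as the last step left them, time stands still between calls to the robot, and variables do not carry over. Pictures are saved under pics/ and viewed, at most 10 in all, crops included, and the job is handed in when it is done.

Besides the shell and the picture viewer there is one more tool, called after "Request:" by a JSON object that holds its "fn" and its "kwargs", one argument or row to a line. carry_out: Moves the arm, as the interface text tells. Its arguments: {"type":"object","properties":{"steps":{"type":"array"},"gripper":{"type":"number"},"newtons":{"type":"number"}},"required":["steps"]}

```bash
mkdir -p pics; ls; python3 - <<'E'
from rig import *
import cv2,numpy as np
s=sense();print(s, tcp_to_grasp)
for n in("scene","top"):
    p,d=grab_frame(n);np.savez(f'/tmp/{n}.npz',p=p,d=d);cv2.imwrite(f'pics/{n}0.png',p[:,:,::-1]);c=calibration(n);print(n,c['fx'],c['fy'],c['cx'],c['cy'],np.round(c['T'],4).tolist())
print(calibration("wrist"))
E
```

```text
pics
{'clock': 0.0, 'joint_pos': array([ 1.09901240e+00,  3.20323221e-01,  1.56565251e+00, -4.79397011e-06,
        1.25738963e+00, -1.99972087e-02]), 'dq': array([ 0.00026405,  0.00041371, -0.00081581, -0.00050383, -0.0002162 ,
       -0.00044673]), 'tau': array([ 1.66854628e-03, -4.12458086e+01, -2.31974638e+01,  7.28187687e-02,
        4.52634471e-02, -1.35810883e-04]), 'tcp_pos': array([0.25080607, 0.5168726 , 0.21311258]), 'eef_rot': array([ 2.23976306e-01,  9.74594187e-01, -8.60249854e-04, -2.13545888e-04]), 'ft_force': array([ 0.387521  ,  0.46818196, -0.19989195]), 'torque': array([ 0.03592995,  0.02186176, -0.01077252]), 'grasp_force': 0.0, 'width': 1.001996198475028} 0.0188
scene 361.3452617059471 361.3452617059471 327.2755271291818 201.23039032402724 [[0.395, -0.4117, 0.8213, -0.1393], [-0.9183, -0.1528, 0.3651, -0.4543], [-0.0248, -0.8984, -0.4384, 0.5274], [0.0, 0.0, 0.0, 1.0]]
top 442.94454483349983 442.94454483349983 329.13290488805484 205.90825500851804 [[-0.0217, -0.9907, 0.1342, 0.504], [-0.9995, 0.0187, -0.0242, -0.0742], [0.0215, -0.1347, -0.9907, 1.0373], [0.0, 0.0, 0.0, 1.0]]
{'fx': 297.07644809219846, 'fy': 297.07644809219846, 'cx': 316.62025970393927, 'cy': 196.4695317516124, 'T_tool_cam': array([[ 2.33804862e-04, -9.57971788e-01, -2.86862334e-01,
         8.21886936e-02],
       [ 9.99999878e-01,  3.48850272e-04, -3.49937492e-04,
         8.88146449e-04],
       [ 4.35302248e-04, -2.86862217e-01,  9.57971753e-01,
        -1.69313994e-01],
       [ 0.00000000e+00,  0.00000000e+00,  0.00000000e+00,
         1.00000000e+00]])}
```

View pics/top0.png

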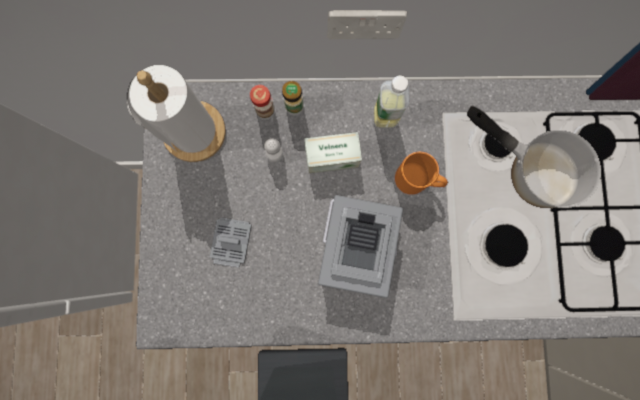

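View pics/scene0.png

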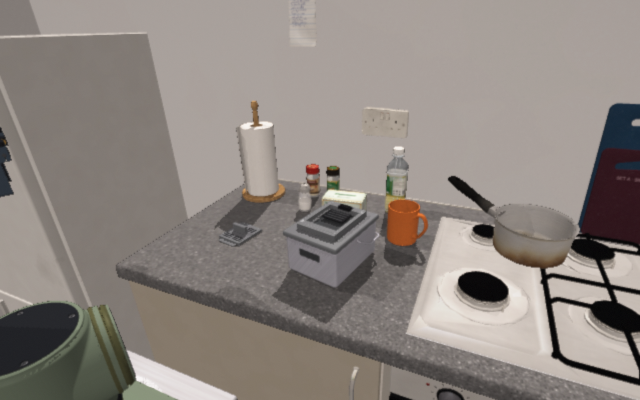

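The top view shows the cover at about (232,243) and the caddy at about (362,245), with the slot side toward the bottom. The tea box (333,150), shaker (273,148) and mug (418,173) stand behind it. The scene view agrees: latch at the back, slot at the front.

```bash
cat > h.py <<'E'
from rig import *
import cv2,numpy as np
from scipy.spatial.transform import Rotation as R
def cloud(d,c,T):
    v,u=np.indices(d.shape)
    P=np.stack([(u-c['cx'])/c['fx']*d,(v-c['cy'])/c['fy']*d,d],-1)
    return P@T[:3,:3].T+T[:3,3]
def wrist():
    s=sense();p,d=grab_frame("wrist");c=calibration("wrist")
    T=np.eye(4);T[:3,:3]=R.from_quat(s['eef_rot']).as_matrix();T[:3,3]=s['tcp_pos']
    T=T@c['T_tool_cam'];return p,d,c,T,cloud(d,c,T)
def rect(P,m):
    pts=(P[m][:,:2]*1000).astype(np.float32);return len(pts),cv2.minAreaRect(pts),np.round(pts.mean(0),1)
E
python3 - <<'E'
from h import *
z=np.load('/tmp/top.npz');c=calibration('top');P=cloud(z['d'],c,c['T'])
v,u=np.indices(z['d'].shape);Z=P[...,2]
print('table',np.median(Z[300:320,200:300]))
C=(u>318)&(u<405)&(v>190)&(v<300)
print('lid',rect(P,C&(Z>.098)&(Z<.135)));print('frame',rect(P,C&(Z>.118)&(Z<.14)))
K=(u>205)&(u<258)&(v>212)&(v<272)
print('cover',rect(P,K&(Z>.0045)));print('bar',rect(P,K&(Z>.02)))
im=np.hstack([cv2.resize(z['p'][205:275,200:265],None,fx=6,fy=6,interpolation=2),cv2.resize(z['p'][190:300,315:410],(363,420),interpolation=2)])
cv2.imwrite('pics/crop.png',im[:,:,::-1])
E
```

```text
table 0.001246835148759451
lid (6431, ((546.2821655273438, -161.7953643798828), (147.88095092773438, 192.36500549316406), 77.97154235839844), array([ 544.5, -160.7], dtype=float32))
frame (2209, ((547.3047485351562, -162.12393188476562), (104.15873718261719, 141.29747009277344), 78.0079345703125), array([ 550.1, -162.7], dtype=float32))
cover (1507, ((562.9468994140625, 57.11627960205078), (264.8434753417969, 134.1534881591797), 88.86287689208984), array([566.4, 128.4], dtype=float32))
bar (128, ((542.6354370117188, 38.86622619628906), (238.45852661132812, 14.316027641296387), 74.57102966308594), array([562.8, 113.9], dtype=float32))
```

View pics/crop.png

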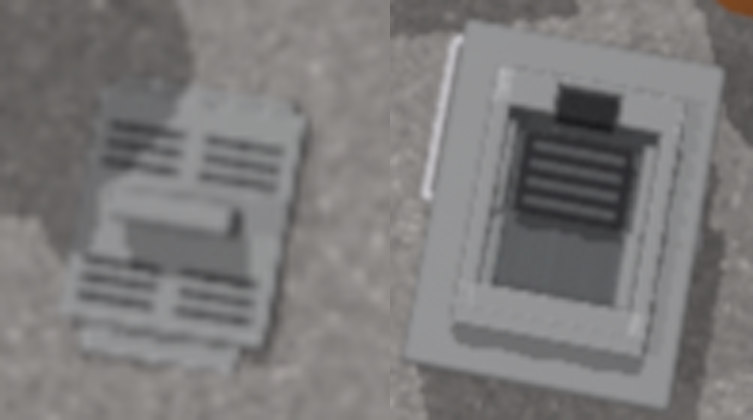

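The crop shows the cover with its narrow front lip toward the bottom (robot) and yaw near -11°. The frame opening has the latch at the top (back), and the caddy yaw is -12°. Next I move over the cover and refine with the wrist camera.

```bash
cat >> h.py <<'E'
def to(x,y,z,yaw):
    # world TCP target, cover/caddy yaw (deg) that tool y shall line up with
    s=sense();M=R.from_quat(s['eef_rot']).as_matrix();d=M.T@(np.array([x,y,z])-s['tcp_pos'])
    a=np.array([-np.sin(np.radians(yaw)),np.cos(np.radians(yaw)),0]);l=M.T@a
    print('t',round(s['clock'],2),'shift',np.round(d,4),'twist',round(float(np.arctan2(-l[0],l[1])),4))
E
python3 -c "
from h import *
to(.565,.13,.21,-11)"
```

```text
t 0.1 shift [-0.4516 -0.2109  0.0035] twist -0.2598
```

Request:
{"fn": "carry_out", "kwargs": {
  "steps": [
    [-0.45,-0.21,0,-0.26],
    [-0.45,-0.21,0,-0.26],
    [-0.45,-0.21,0,-0.26],
    [-0.45,-0.21,0,-0.26],
    [-0.45,-0.21,0,-0.26]
  ]
}}

```text
clock: 0.52
tcp_pos: [0.3799, 0.3579, 0.2136]
eef_rot: [0.095, 0.995, -0.0, -0.0]
ft_force: [0.4, 0.4, -1.0]
width: 0.995
grasp_force: 0.0
```

```bash
python3 -c "
from h import *
to(.565,.13,.21,-11)"
```

```text
t 0.52 shift [-0.2249 -0.1886  0.0037] twist 0.0011
```

Request:
{"fn": "carry_out", "kwargs": {
  "steps": [
    [-0.2,-0.17,0.0,0],
    [-0.2,-0.17,0.0,0],
    [-0.2,-0.17,0.0,0],
    [-0.2,-0.17,0.0,0],
    [-0.2,-0.17,0.0,0]
  ]
}}

```text
clock: 0.93
tcp_pos: [0.5102, 0.1949, 0.2137]
eef_rot: [0.096, 0.995, -0.0, -0.0]
ft_force: [0.9, 0.8, 0.4]
width: 1.002
grasp_force: 0.0
```

Request:
{"fn": "carry_out", "kwargs": {
  "steps": [
    [-0.07,-0.06,0.0,0],
    [-0.07,-0.06,0.0,0],
    [-0.07,-0.06,0.0,0],
    [-0.07,-0.06,0.0,0]
  ]
}}

```text
clock: 1.27
tcp_pos: [0.568, 0.1223, 0.2131]
eef_rot: [0.098, 0.995, -0.0, -0.0]
ft_force: [-0.0, 0.1, -0.0]
width: 1.002
grasp_force: 0.0
```

```bash
python3 - <<'E'
from h import *
p,d,c,T,P=wrist();to(.565,.13,.21,-11)
np.savez('/tmp/w1.npz',p=p,d=d,P=P)
cv2.imwrite('pics/w1.png',p[:,:,::-1])
E
```

```text
t 1.32 shift [0.0028 0.0056 0.0032] twist -0.0023
```

View pics/w1.png

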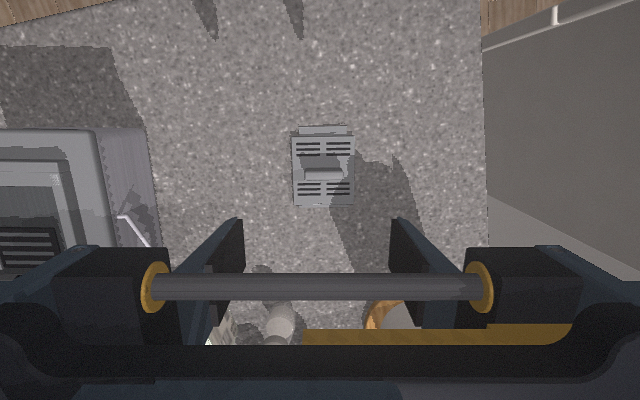

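The wrist view shows the cover upright at columns 291–355, rows 125–207, with the lip on top (robot side) and the bar at about (324,172). It is nearly square to the tool.

```bash
python3 - <<'E'
from h import *
z=np.load('/tmp/w1.npz');P=z['P'];Z=P[...,2];d=z['d']
v,u=np.indices(d.shape);K=(u>280)&(u<365)&(v>115)&(v<215)
print('table',np.median(Z[220:240,300:320]),np.percentile(Z[K],[5,50,95,99.5]))
t=np.median(Z[220:240,300:320])
pl=(K&(Z-t>.005)).astype(np.uint8);pl=cv2.morphologyEx(pl,cv2.MORPH_OPEN,np.ones((5,5)))>0
print('plate',rect(P,pl));b=K&(Z-t>.024);b=cv2.morphologyEx(b.astype(np.uint8),cv2.MORPH_OPEN,np.ones((3,3)))>0
print('bar',rect(P,b),np.median(Z[b])-t)
E
```

```text
table -0.0013756386498361695 [-0.00226961  0.00513906  0.02600607  0.03270837]
plate (4259, ((549.9052734375, 134.52084350585938), (80.19480895996094, 123.49017333984375), 79.44202423095703), array([563.8, 132. ], dtype=float32))
bar (385, ((530.337646484375, 138.536376953125), (46.31261444091797, 83.33966827392578), 78.6280288696289), array([565. , 131.6], dtype=float32)) 0.031556199998602014
```

```bash
python3 - <<'E'
from h import *
z=np.load('/tmp/w1.npz');P=z['P'];Z=P[...,2]+.0014
b=np.zeros(Z.shape,bool);b[160:185,295:352]=1
for h in(.029,.0305):
    m=b&(Z>h)&(Z<.036);print(rect(P,m))
    q=P[m][:,:2];print((q.min(0)+q.max(0))/2)
to(.566,.1315,.0133,-11)
E
```

```text
(356, ((565.6998901367188, 131.4233856201172), (46.31337356567383, 11.209451675415039), 78.65652465820312), array([565.8, 131.6], dtype=float32))
[0.56634646 0.13133465]
(313, ((566.0650024414062, 131.4022216796875), (46.10140609741211, 10.223801612854004), 78.91805267333984), array([566.2, 132. ], dtype=float32))
[0.56638151 0.13183309]
t 1.32 shift [0.0017 0.0073 0.1999] twist -0.0023
```

Request:
{"fn": "carry_out", "kwargs": {
  "steps": [
    [0.002,0.007,0.03,0],
    [0.002,0.007,0.065,0],
    [0.002,0.007,0.1,0],
    [0.002,0.007,0.13,0],
    [0.002,0.007,0.15,0]
  ]
}}

```text
clock: 1.73
tcp_pos: [0.5628, 0.1335, 0.0611]
eef_rot: [0.095, 0.996, -0.0, -0.003]
ft_force: [-1.0, 0.4, -0.7]
width: 1.003
grasp_force: 0.0
```

Request:
{"fn": "carry_out", "kwargs": {
  "steps": [
    [0,0,0.01,0],
    [0,0,0.02,0],
    [0,0,0.03,0],
    [0,0,0.03,0],
    [0,0,0.03,0]
  ]
}}

```text
clock: 2.15
tcp_pos: [0.5664, 0.1323, 0.0344]
eef_rot: [0.096, 0.995, 0.0, 0.0]
ft_force: [0.7, -0.5, -0.0]
width: 0.996
grasp_force: 0.0
```

```bash
python3 - <<'E'
from h import *
to(.566,.1315,.0133,-11)
E
```

```text
t 2.15 shift [ 0.0002 -0.0008  0.0211] twist 0.0005
```

Request:
{"fn": "carry_out", "kwargs": {
  "steps": [
    [0,0,0.01,0],
    [0,0,0.021,0],
    [0,0,0.021,0],
    [0,0,0.021,0],
    [0,0,0.021,0]
  ]
}}

```text
clock: 2.57
tcp_pos: [0.5663, 0.1318, 0.0129]
eef_rot: [0.096, 0.995, 0.0, -0.0]
ft_force: [-0.2, 0.2, 0.4]
width: 0.999
grasp_force: 0.0
```

Request:
{"fn": "carry_out", "kwargs": {
  "steps": [
    [0,0,0,0],
    [0,0,0,0],
    [0,0,0,0],
    [0,0,0,0],
    [0,0,0,0]
  ],
  "gripper": 255,
  "newtons": 10
}}

```text
clock: 2.98
tcp_pos: [0.5663, 0.1319, 0.0131]
eef_rot: [0.096, 0.995, 0.0, 0.0]
ft_force: [-0.5, 0.1, 0.0]
width: 0.663
grasp_force: 0.0
```

Request:
{"fn": "carry_out", "kwargs": {
  "steps": [
    [0,0,0,0],
    [0,0,0,0],
    [0,0,0,0],
    [0,0,0,0]
  ]
}}

```text
clock: 3.32
tcp_pos: [0.5662, 0.1318, 0.013]
eef_rot: [0.096, 0.995, -0.0, 0.0]
ft_force: [-0.7, -1.1, 0.8]
width: 0.525
grasp_force: 10.0
```

Request:
{"fn": "carry_out", "kwargs": {
  "steps": [
    [0,0,-0.02,0],
    [0,0,-0.05,0],
    [0,0,-0.09,0],
    [0,0,-0.13,0],
    [0,0,-0.17,0]
  ]
}}

```text
clock: 3.73
tcp_pos: [0.5654, 0.1318, 0.1842]
eef_rot: [0.096, 0.995, -0.0, -0.001]
ft_force: [0.9, 0.8, -1.7]
width: 0.523
grasp_force: 10.0
```

Request:
{"fn": "carry_out", "kwargs": {
  "steps": [
    [0,0,-0.03,0],
    [0,0,-0.06,0],
    [0,0,-0.06,0],
    [0,0,-0.06,0]
  ]
}}

```text
clock: 4.07
tcp_pos: [0.5668, 0.132, 0.2445]
eef_rot: [0.096, 0.995, 0.001, 0.002]
ft_force: [0.5, 0.3, -3.1]
width: 0.52
grasp_force: 10.0
```

```bash
python3 - <<'E'
from h import *
to(.64,-.18,.24,-12);s=sense();print(s['width'],s['ft_force'],s['torque'])
E
```

```text
t 4.07 shift [-0.1314 -0.2923  0.0044] twist 0.0176
0.5196838135013744 [ 0.47139905  0.3340674  -3.0603719 ] [0.00962485 0.0254705  0.00724319]
```

Request:
{"fn": "carry_out", "kwargs": {
  "steps": [
    [-0.016,-0.036,0,0.018],
    [-0.032,-0.072,0,0.018],
    [-0.048,-0.108,0,0.018],
    [-0.064,-0.144,0,0.018],
    [-0.08,-0.18,0,0.018]
  ]
}}

```text
clock: 4.48
tcp_pos: [0.6093, -0.0616, 0.2403]
eef_rot: [0.105, 0.995, 0.0, -0.002]
ft_force: [0.5, 0.6, -1.8]
width: 0.527
grasp_force: 10.0
```

Request:
{"fn": "carry_out", "kwargs": {
  "steps": [
    [-0.016,-0.036,0,0],
    [-0.032,-0.072,0,0],
    [-0.048,-0.1,0,0],
    [-0.05,-0.112,0,0],
    [-0.05,-0.112,0,0]
  ]
}}

```text
clock: 4.9
tcp_pos: [0.6349, -0.1829, 0.2397]
eef_rot: [0.107, 0.994, 0.0, -0.003]
ft_force: [-0.2, 0.2, -2.2]
width: 0.528
grasp_force: 10.0
```

Request:
{"fn": "carry_out", "kwargs": {
  "steps": [
    [0,0,0,0]
  ]
}}

```text
clock: 4.98
tcp_pos: [0.635, -0.1797, 0.2407]
eef_rot: [0.105, 0.994, 0.001, -0.002]
ft_force: [0.2, 0.5, -1.2]
width: 0.524
grasp_force: 10.0
```

```bash
python3 - <<'E'
from h import *
p,d,c,T,P=wrist();to(.64,-.18,.24,-12)
np.savez('/tmp/w2.npz',p=p,d=d,P=P,T=T)
cv2.imwrite('pics/w2.png',p[:,:,::-1])
E
```

```text
t 5.03 shift [-0.005  -0.0002  0.0014] twist -0.0002
```

View pics/w2.png

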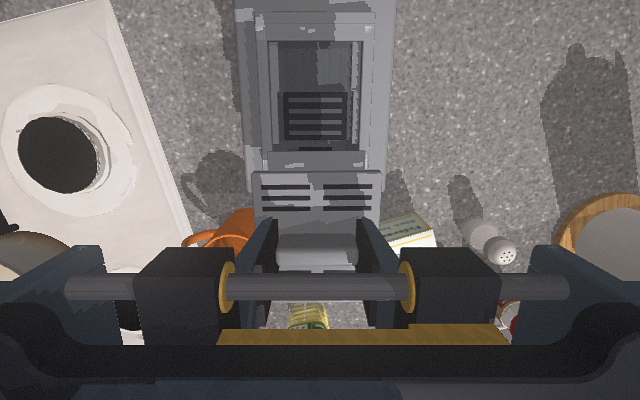

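The wrist view shows the frame opening at columns 271–362, rows 40–150. The slot roof is at the top (row 40), the filter at rows 92–140, and the latch just below at about row 149. The held cover is at rows 170–260, level and aligned.

```bash
python3 - <<'E'
from h import *
z=np.load('/tmp/w2.npz');P=z['P'];p=z['p'].astype(int)
th=np.radians(-12);O=np.array([.5463,-.1618])
q=P[...,:2]-O;X=(q[...,0]*np.cos(th)+q[...,1]*np.sin(th))*1000;Y=(-q[...,0]*np.sin(th)+q[...,1]*np.cos(th))*1000;Z=P[...,2]*1000
for col in(285,316,350):
    print(col,[(r,round(float(X[r,col])),round(float(Z[r,col])),int(p[r,col].mean())) for r in list(range(0,60,3))+list(range(84,166,4))])
r=80;print([(c,round(float(Y[r,c])),round(float(Z[r,c]))) for c in range(232,400,5)])
m=np.zeros(Z.shape,bool);m[:165]=1;m&=(Z>119)&(Z<130)&(abs(Y)<70)&(abs(X)<90)
print(rect(P,m),np.percentile(Z[m],[10,50,90]))
E
```

```text
285 [(0, -83, 108, 102), (3, -80, 111, 105), (6, -79, 107, 107), (9, -77, 108, 105), (12, -70, 123, 103), (15, -68, 122, 109), (18, -66, 122, 106), (21, -63, 123, 106), (24, -61, 123, 111), (27, -59, 123, 110), (30, -56, 123, 107), (33, -54, 122, 108), (36, -52, 121, 109), (39, -49, 123, 111), (42, -50, 109, 63), (45, -47, 109, 60), (48, -44, 110, 69), (51, -42, 107, 69), (54, -40, 109, 69), (57, -37, 110, 70), (84, -14, 109, 67), (88, -10, 109, 68), (92, -6, 118, 41), (96, -2, 120, 41), (100, 1, 119, 40), (104, 5, 120, 45), (108, 8, 118, 36), (112, 12, 120, 45), (116, 16, 118, 43), (120, 19, 118, 45), (124, 23, 119, 42), (128, 27, 119, 43), (132, 31, 118, 42), (136, 34, 117, 42), (140, 39, 110, 67), (144, 43, 108, 71), (148, 47, 110, 73), (152, 34, 230, 106), (156, 37, 230, 107), (160, 39, 230, 111), (164, 42, 230, 108)]
316 [(0, -84, 108, 106), (3, -81, 109, 109), (6, -79, 108, 108), (9, -76, 110, 104), (12, -70, 123, 107), (15, -67, 124, 108), (18, -66, 122, 107), (21, -63, 122, 109), (24, -61, 122, 112), (27, -59, 123, 109), (30, -56, 123, 108), (33, -54, 123, 109), (36, -52, 123
[... 1441 characters left out ...]
, 109), (247, -64, 108), (252, -59, 107), (257, -54, 108), (262, -47, 122), (267, -43, 122), (272, -40, 111), (277, -35, 112), (282, -31, 109), (287, -26, 108), (292, -21, 109), (297, -16, 108), (302, -12, 109), (307, -7, 110), (312, -2, 109), (317, 3, 108), (322, 7, 109), (327, 12, 108), (332, 17, 108), (337, 22, 108), (342, 26, 110), (347, 31, 108), (352, 35, 113), (357, 40, 113), (362, 43, 123), (367, 48, 122), (372, 55, 108), (377, 59, 109), (382, 64, 109), (387, 69, 109), (392, 100, -1), (397, 107, -3)]
(7272, ((541.56591796875, -160.43679809570312), (104.35576629638672, 131.8564453125), 77.89705657958984), array([ 520.9, -156.1], dtype=float32)) [119.6405912  122.31548692 123.40776585]
```

```bash
cat >> h.py <<'E'
TH=np.radians(-12);CO=np.array([.5463,-.1618])
def cad(X,Y,z): # target in caddy axes, mm
    x=CO+np.array([X*np.cos(TH)-Y*np.sin(TH),X*np.sin(TH)+Y*np.cos(TH)])/1000
    s=sense();q=(s['tcp_pos'][:2]-CO)*1000
    print('now X %.1f Y %.1f z %.1f'%(q[0]*np.cos(TH)+q[1]*np.sin(TH),-q[0]*np.sin(TH)+q[1]*np.cos(TH),s['tcp_pos'][2]*1000),'F(caddy)',np.round(R.from_euler('z',-TH).apply(s['ft_force']),1),'w',round(s['width'],3),s['grasp_force'].__round__(1))
    to(x[0],x[1],z/1000,-12)
E
python3 -c "
from h import *
cad(-105,0,145)"
```

```text
now X 90.5 Y 1.9 z 241.4 F(caddy) [ 0.8  0.7 -1.2] w 0.526 10.0
t 5.03 shift [ 0.1951 -0.002   0.0971] twist -0.0002
```

Request:
{"fn": "carry_out", "kwargs": {
  "steps": [
    [0.04,-0.002,0,0],
    [0.08,-0.002,0,0],
    [0.12,-0.002,0,0],
    [0.16,-0.002,0.0,0],
    [0.19,-0.002,0.01,0]
  ]
}}

```text
clock: 5.45
tcp_pos: [0.447, -0.14, 0.2341]
eef_rot: [0.103, 0.995, 0.0, 0.001]
ft_force: [0.1, -0.4, -2.2]
width: 0.523
grasp_force: 10.0
```

Request:
{"fn": "carry_out", "kwargs": {
  "steps": [
    [0.005,0,0.02,0],
    [0.005,0,0.04,0],
    [0.005,0,0.06,0],
    [0.005,0,0.075,0],
    [0.005,0,0.075,0]
  ],
  "newtons": 6
}}

```text
clock: 5.87
tcp_pos: [0.4421, -0.1388, 0.1553]
eef_rot: [0.104, 0.995, 0.001, -0.003]
ft_force: [-0.9, 1.1, -0.7]
width: 0.526
grasp_force: 6.0
```

Request:
{"fn": "carry_out", "kwargs": {
  "steps": [
    [0,0,0,0],
    [0,0,0,0]
  ]
}}

```text
clock: 6.03
tcp_pos: [0.4454, -0.1407, 0.1589]
eef_rot: [0.104, 0.995, -0.0, 0.001]
ft_force: [-0.1, -0.3, -2.7]
width: 0.527
grasp_force: 6.0
```

```bash
cat >> h.py <<'E'
def tilt(name=None):
    p,d,c,T,P=wrist();S=sense();M=R.from_quat(S['eef_rot']).as_matrix()
    L=(P-S['tcp_pos'])@M*1000 # tool coords: x to the front, z down
    v,u=np.indices(d.shape)
    m=(abs(L[...,1])<34)&(L[...,0]>20)&(L[...,0]<70)&(abs(L[...,2]-5-L[...,0]*.1)<16)
    q=L[m];x=q[:,0]
    pl=q[(x>20)&(x<42)];
    a=np.polyfit(pl[:,0],pl[:,2],1)
    for _ in range(3):
        r=abs(pl[:,2]-np.polyval(a,pl[:,0]));a=np.polyfit(pl[r<2.5,0],pl[r<2.5,2],1)
    print('plate tilt',round(a[0],3),'z at x=0',round(a[1],1),'front x',np.percentile(x,[95,99]).round(1),len(pl))
    if name: cv2.imwrite(name,p[:,:,::-1])
E
python3 -c "
from h import *
cad(-105,0,140);tilt()"
```

```text
now X -103.1 Y -0.4 z 158.9 F(caddy) [-0.  -0.4 -2.7] w 0.527 6.0
t 6.03 shift [0.002  0.0004 0.0189] twist 0.001
plate tilt 0.033 z at x=0 6.6 front x [54.4 56. ] 3770
```

Request:
{"fn": "carry_out", "kwargs": {
  "steps": [
    [0.002,0,0.008,0],
    [0.002,0,0.016,0],
    [0.002,0,0.019,0],
    [0.002,0,0.021,0],
    [0.002,0,0.023,0]
  ]
}}

```text
clock: 6.5
tcp_pos: [0.4426, -0.141, 0.1346]
eef_rot: [0.105, 0.994, 0.0, -0.0]
ft_force: [-1.1, 0.6, 0.8]
width: 0.52
grasp_force: 6.0
```

Request:
{"fn": "carry_out", "kwargs": {
  "steps": [
    [0,0,0.001,0],
    [0,0,0.002,0],
    [0,0,0.003,0],
    [0,0,0.003,0]
  ]
}}

```text
clock: 6.83
tcp_pos: [0.4428, -0.141, 0.1319]
eef_rot: [0.105, 0.995, 0.0, -0.0]
ft_force: [-1.5, -0.2, 0.2]
width: 0.528
grasp_force: 6.0
```

```bash
python3 -c "
from h import *
cad(-105,0,130);tilt()"
```

```text
now X -105.6 Y -1.2 z 131.9 F(caddy) [-1.4 -0.5  0.2] w 0.528 6.0
t 6.83 shift [-0.0006  0.0012  0.0019] twist -0.0003
plate tilt 0.163 z at x=0 6.4 front x [51.6 53. ] 3888
```

Request:
{"fn": "carry_out", "kwargs": {
  "steps": [
    [0,0,0.001,0],
    [0,0,0.002,0],
    [0,0,0.002,0]
  ]
}}

```text
clock: 7.13
tcp_pos: [0.4427, -0.1409, 0.1298]
eef_rot: [0.105, 0.995, 0.0, -0.0]
ft_force: [-1.8, 1.1, 0.2]
width: 0.527
grasp_force: 6.0
```

Request:
{"fn": "carry_out", "kwargs": {
  "steps": [
    [0,0,-0.02,0],
    [0,0,-0.04,0],
    [0,0,-0.05,0],
    [0,0,-0.05,0],
    [0,0,-0.05,0]
  ]
}}

```text
clock: 7.55
tcp_pos: [0.4432, -0.141, 0.18]
eef_rot: [0.105, 0.995, -0.0, 0.001]
ft_force: [0.8, -0.2, -2.4]
width: 0.528
grasp_force: 6.0
```

```bash
python3 -c "
from h import *
cad(25,0,180);tilt()"
```

```text
now X -105.1 Y -1.1 z 180.0 F(caddy) [ 0.8 -0.  -2.4] w 0.528 6.0
t 7.55 shift [-1.301e-01  1.200e-03  1.000e-04] twist -0.0004
plate tilt 0.223 z at x=0 6.1 front x [49.1 50.4] 3853
```

Request:
{"fn": "carry_out", "kwargs": {
  "steps": [
    [-0.03,0.001,0,0],
    [-0.06,0.001,0,0],
    [-0.09,0.001,0,0],
    [-0.115,0.001,0,0],
    [-0.125,0.001,0,0]
  ]
}}

```text
clock: 8.02
tcp_pos: [0.568, -0.1665, 0.178]
eef_rot: [0.105, 0.995, 0.0, -0.0]
ft_force: [1.4, 0.8, -1.3]
width: 0.526
grasp_force: 6.0
```

Request:
{"fn": "carry_out", "kwargs": {
  "steps": [
    [0,0,0.01,0],
    [0,0,0.02,0],
    [0,0,0.03,0],
    [0,0,0.03,0],
    [0,0,0.03,0]
  ]
}}

```text
clock: 8.43
tcp_pos: [0.5635, -0.1656, 0.1489]
eef_rot: [0.105, 0.994, 0.0, -0.001]
ft_force: [-0.3, -0.1, -1.4]
width: 0.523
grasp_force: 6.0
```

```bash
python3 -c "
from h import *
cad(20,0,136);tilt('pics/w3.png')"
```

```text
now X 17.6 Y -0.1 z 148.9 F(caddy) [-0.3 -0.1 -1.4] w 0.523 6.0
t 8.43 shift [-0.0024  0.0001  0.0129] twist -0.0005
plate tilt 0.195 z at x=0 7.2 front x [67.8 69.6] 3895
```

View pics/w3.png

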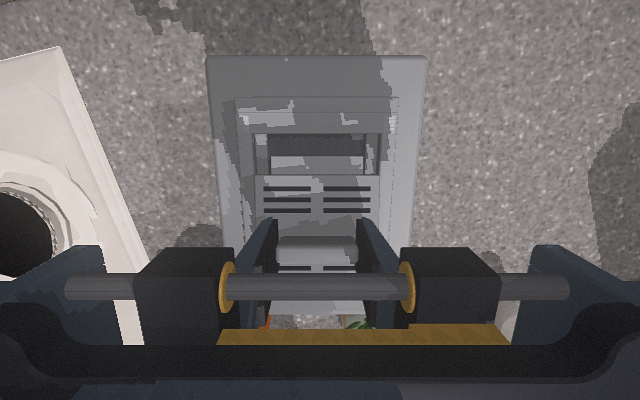

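The lip is at about row 157, columns 271–364. It is centred behind the roof edge (row 134) inside the recess side walls (columns 254–380).

Request:
{"fn": "carry_out", "kwargs": {
  "steps": [
    [-0.002,0,0.003,0],
    [-0.002,0,0.006,0],
    [-0.002,0,0.008,0],
    [-0.002,0,0.009,0],
    [-0.002,0,0.01,0]
  ]
}}

```text
clock: 8.9
tcp_pos: [0.5672, -0.1664, 0.1399]
eef_rot: [0.105, 0.995, 0.0, -0.0]
ft_force: [-0.1, -1.5, -1.4]
width: 0.526
grasp_force: 6.0
```

Request:
{"fn": "carry_out", "kwargs": {
  "steps": [
    [0,0,0.001,0],
    [0,0,0.002,0],
    [0,0,0.003,0],
    [0,0,0.003,0],
    [0,0,0.003,0]
  ]
}}

```text
clock: 9.32
tcp_pos: [0.5674, -0.1665, 0.1374]
eef_rot: [0.105, 0.995, -0.0, 0.0]
ft_force: [-0.7, 0.5, 0.9]
width: 0.527
grasp_force: 6.0
```

```bash
python3 -c "
from h import *
cad(-6,0,136);tilt()"
```

```text
now X 21.6 Y -0.2 z 137.4 F(caddy) [-0.8  0.3  0.9] w 0.527 6.0
t 9.32 shift [0.0276 0.0002 0.0013] twist -0.0003
plate tilt 0.197 z at x=0 6.5 front x [51.9 68. ] 3909
```

Request:
{"fn": "carry_out", "kwargs": {
  "steps": [
    [0.002,0,0.0,0],
    [0.004,0,0.001,0],
    [0.006,0,0.001,0],
    [0.008,0,0.001,0],
    [0.01,0,0.001,0]
  ]
}}

```text
clock: 9.78
tcp_pos: [0.557, -0.1643, 0.1356]
eef_rot: [0.105, 0.995, 0.0, -0.0]
ft_force: [-0.3, 0.5, -0.2]
width: 0.525
grasp_force: 6.0
```

Request:
{"fn": "carry_out", "kwargs": {
  "steps": [
    [0.001,0,0,0],
    [0.002,0,0,0],
    [0.003,0,0,0],
    [0.004,0,0,0],
    [0.005,0,0,0]
  ]
}}

```text
clock: 10.2
tcp_pos: [0.5525, -0.1633, 0.1358]
eef_rot: [0.105, 0.995, 0.0, -0.0]
ft_force: [0.3, 0.6, -0.6]
width: 0.521
grasp_force: 6.0
```

```bash
python3 -c "
from h import *
cad(-6,0,136);tilt()"
```

```text
now X 6.3 Y -0.2 z 135.8 F(caddy) [ 0.1  0.6 -0.6] w 0.521 6.0
t 10.2 shift [ 0.0123  0.0002 -0.0002] twist -0.0003
plate tilt 0.208 z at x=0 6.6 front x [68.1 69.9] 3874
```

Request:
{"fn": "carry_out", "kwargs": {
  "steps": [
    [0.001,0,0,0],
    [0.002,0,0,0],
    [0.003,0,0,0],
    [0.004,0,0,0]
  ]
}}

```text
clock: 10.58
tcp_pos: [0.5485, -0.1625, 0.1358]
eef_rot: [0.105, 0.995, 0.0, -0.0]
ft_force: [-0.2, -0.3, -0.8]
width: 0.525
grasp_force: 6.0
```

Request:
{"fn": "carry_out", "kwargs": {
  "steps": [
    [0.001,0,0,0],
    [0.002,0,0,0],
    [0.003,0,0,0],
    [0.003,0,0,0]
  ]
}}

```text
clock: 10.92
tcp_pos: [0.5455, -0.1618, 0.1359]
eef_rot: [0.105, 0.995, 0.0, -0.0]
ft_force: [0.5, 0.7, -1.1]
width: 0.528
grasp_force: 6.0
```

Request:
{"fn": "carry_out", "kwargs": {
  "steps": [
    [0.001,0,0,0],
    [0.002,0,0,0],
    [0.003,0,0,0],
    [0.003,0,0,0]
  ]
}}

```text
clock: 11.25
tcp_pos: [0.5426, -0.1612, 0.1359]
eef_rot: [0.105, 0.995, 0.0, -0.0]
ft_force: [0.4, -0.2, -1.6]
width: 0.53
grasp_force: 6.0
```

Request:
{"fn": "carry_out", "kwargs": {
  "steps": [
    [0.001,0,0,0],
    [0.002,0,0,0],
    [0.002,0,0,0]
  ]
}}

```text
clock: 11.5
tcp_pos: [0.5406, -0.1608, 0.1359]
eef_rot: [0.105, 0.995, 0.0, -0.0]
ft_force: [0.8, 0.2, -1.5]
width: 0.525
grasp_force: 6.0
```

Request:
{"fn": "carry_out", "kwargs": {
  "steps": [
    [0.001,0,0,0],
    [0.002,0,0,0],
    [0.002,0,0,0]
  ]
}}

```text
clock: 11.75
tcp_pos: [0.5393, -0.1605, 0.1361]
eef_rot: [0.105, 0.995, -0.0, 0.001]
ft_force: [1.1, -0.1, -2.0]
width: 0.523
grasp_force: 6.0
```

```bash
python3 -c "
from h import *
cad(-6,0,136);tilt('pics/w4.png')"
```

```text
now X -7.1 Y -0.2 z 136.1 F(caddy) [ 1.1  0.1 -2. ] w 0.523 6.0
t 11.75 shift [-0.0011  0.0002  0.0001] twist -0.0004
plate tilt 0.205 z at x=0 6.7 front x [66.7 69.3] 3695
```

View pics/w4.png

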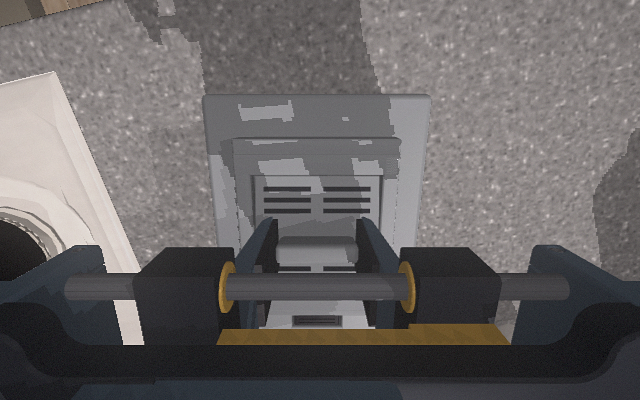

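The tongue has disappeared under the roof: the plate's front edge now meets the roof edge at row 175, centred. I push a little more to feel the stop.

Request:
{"fn": "carry_out", "kwargs": {
  "steps": [
    [0.001,0,0,0],
    [0.001,0,0,0],
    [0.001,0,0,0]
  ]
}}

```text
clock: 12.05
tcp_pos: [0.539, -0.1604, 0.1365]
eef_rot: [0.105, 0.994, -0.0, 0.001]
ft_force: [3.6, 0.4, -0.2]
width: 0.524
grasp_force: 6.0
```

Request:
{"fn": "carry_out", "kwargs": {
  "steps": [
    [0.001,0,0,0],
    [0.001,0,0,0],
    [0.001,0,0,0]
  ]
}}

```text
clock: 12.3
tcp_pos: [0.5387, -0.1604, 0.1368]
eef_rot: [0.105, 0.994, -0.0, 0.002]
ft_force: [4.2, -0.1, 1.4]
width: 0.521
grasp_force: 6.0
```

```bash
python3 -c "
from h import *
cad(-6,0,136);tilt()"
```

```text
now X -7.8 Y -0.2 z 136.8 F(caddy) [4.1 0.8 1.4] w 0.521 6.0
t 12.3 shift [-0.0018  0.0002  0.0008] twist -0.0005
plate tilt 0.201 z at x=0 7.3 front x [63.6 69.3] 3686
```

Request:
{"fn": "carry_out", "kwargs": {
  "steps": [
    [-0.003,0,0.001,0],
    [-0.003,0,0.002,0],
    [-0.0035,0,0.003,0],
    [-0.004,0,0.004,0],
    [-0.005,0,0.005,0]
  ]
}}

```text
clock: 12.77
tcp_pos: [0.5409, -0.1609, 0.1316]
eef_rot: [0.105, 0.995, 0.0, -0.001]
ft_force: [-2.5, 0.4, 6.9]
width: 0.523
grasp_force: 6.0
```

```bash
python3 -c "
from h import *
cad(-6,0,136);tilt()"
```

```text
now X -5.5 Y -0.2 z 131.6 F(caddy) [-2.5 -0.1  6.9] w 0.523 6.0
t 12.77 shift [ 0.0006  0.0002 -0.0044] twist -0.0003
plate tilt 0.133 z at x=0 5.6 front x [67.1 69.5] 3804
```

Request:
{"fn": "carry_out", "kwargs": {
  "steps": [
    [0,0,0,0],
    [0,0,0,0],
    [0,0,0,0],
    [0,0,0,0]
  ],
  "gripper": 60
}}

```text
clock: 13.15
tcp_pos: [0.5414, -0.1609, 0.1305]
eef_rot: [0.105, 0.995, 0.0, -0.001]
ft_force: [-0.1, -0.5, 0.0]
width: 0.757
grasp_force: 0.0
```

Request:
{"fn": "carry_out", "kwargs": {
  "steps": [
    [0,0,-0.01,0],
    [0,0,-0.03,0],
    [0,0,-0.05,0],
    [0,0,-0.05,0],
    [0,0,-0.05,0]
  ]
}}

```text
clock: 13.57
tcp_pos: [0.5425, -0.1612, 0.1824]
eef_rot: [0.105, 0.995, -0.0, 0.001]
ft_force: [0.7, -0.5, -1.0]
width: 0.767
grasp_force: 0.0
```

Request:
{"fn": "carry_out", "kwargs": {
  "steps": [
    [-0.03,0,-0.02,0],
    [-0.06,0,-0.02,0],
    [-0.08,0,-0.02,0],
    [-0.08,0,-0.02,0],
    [-0.08,0,-0.02,0]
  ],
  "gripper": 255,
  "newtons": 20
}}

```text
clock: 13.98
tcp_pos: [0.6197, -0.1775, 0.1991]
eef_rot: [0.105, 0.995, 0.0, -0.002]
ft_force: [-0.4, 0.4, -0.1]
width: 0.429
grasp_force: 0.0
```

```bash
python3 - <<'E'
from h import *
p,d,c,T,P=wrist();cv2.imwrite('pics/w5.png',p[:,:,::-1])
cad(0,0,200);q=P[...,:2]-CO;X=(q[...,0]*np.cos(TH)+q[...,1]*np.sin(TH))*1000;Z=P[...,2]*1000
for col in(290,345): print([(r,round(float(X[r,col])),round(float(Z[r,col]))) for r in range(20,220,5)])
E
```

```text
now X 74.4 Y -0.1 z 199.4 F(caddy) [0.1 0.6 0.5] w 0.388 0.0
t 14.03 shift [ 0.0744  0.0001 -0.0003] twist -0.0003
[(20, -69, 123), (25, -65, 123), (30, -62, 122), (35, -59, 123), (40, -56, 122), (45, -52, 123), (50, -49, 123), (55, -45, 121), (60, -42, 122), (65, -38, 122), (70, -35, 122), (75, -31, 122), (80, -27, 123), (85, -24, 123), (90, -20, 125), (95, -16, 125), (100, -12, 149), (105, -9, 150), (110, -5, 150), (115, -2, 151), (120, 2, 127), (125, 6, 129), (130, 10, 129), (135, 14, 128), (140, 18, 130), (145, 21, 130), (150, 25, 132), (155, 29, 131), (160, 33, 132), (165, 37, 132), (170, 42, 128), (175, 46, 129), (180, 52, 122), (185, 56, 122), (190, 61, 122), (195, 65, 122), (200, 74, 108), (205, 79, 109), (210, 84, 108), (215, 88, 109)]
[(20, -6, 369), (25, -65, 123), (30, -62, 122), (35, -59, 123), (40, -55, 123), (45, -52, 124), (50, -49, 123), (55, -46, 121), (60, -42, 122), (65, -38, 122), (70, -35, 122), (75, -31, 124), (80, -27, 124), (85, -24, 123), (90, -20, 123), (95, -16, 126), (100, -12, 147), (105, -9, 150), (110, -5, 152), (115, -2, 150), (120, 2, 128), (125, 6, 127), (130, 10, 128), (135, 14, 127), (140, 18, 130), (145, 21, 130), (150, 25, 130), (155, 29, 130), (160, 33, 133), (165, 37, 133), (170, 42, 127), (175, 46, 129), (180, 52, 122), (185, 56, 122), (190, 61, 121), (195, 65, 123), (200, 74, 109), (205, 79, 109), (210, 84, 107), (215, 88, 109)]
```

View pics/w5.png

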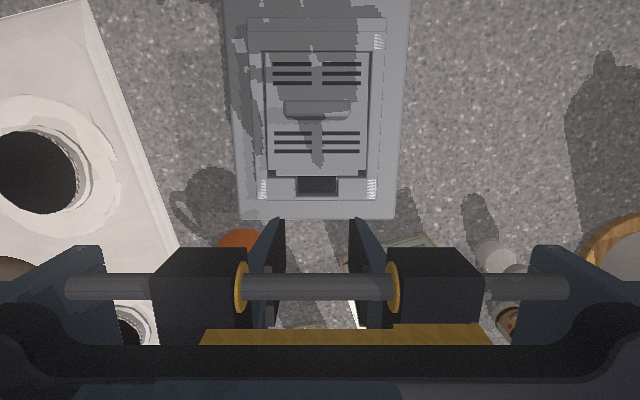

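The cover is hooked at the front and its rear lip rests on the latch (front z≈121 at row 55, rear z≈132 at row 165, latch at about (316,185)). Next I press the rear half with closed fingers.

Request:
{"fn": "carry_out", "kwargs": {
  "steps": [
    [0.02,0,0.01,0],
    [0.04,0,0.02,0],
    [0.0525,0,0.03,0],
    [0.0525,0,0.04,0],
    [0.0525,0,0.05,0]
  ]
}}

```text
clock: 14.45
tcp_pos: [0.5679, -0.1666, 0.1507]
eef_rot: [0.105, 0.994, 0.0, 0.0]
ft_force: [0.0, 0.0, 0.3]
width: 0.022
grasp_force: 0.0
```

Request:
{"fn": "carry_out", "kwargs": {
  "steps": [
    [0,0,0,0],
    [0,0,0,0],
    [0,0,0,0]
  ]
}}

```text
clock: 14.7
tcp_pos: [0.5697, -0.167, 0.1511]
eef_rot: [0.105, 0.995, -0.0, 0.0]
ft_force: [-0.2, -0.3, 0.1]
width: 0.004
grasp_force: 0.0
```

```bash
python3 -c "
from h import *
cad(22,0,134)"
```

```text
now X 23.9 Y -0.3 z 151.1 F(caddy) [-0.1 -0.3  0.1] w 0.004 0.0
t 14.7 shift [0.002  0.0003 0.0171] twist -0.0003
```

Request:
{"fn": "carry_out", "kwargs": {
  "steps": [
    [0.002,0,0.006,0],
    [0.002,0,0.012,0],
    [0.002,0,0.015,0],
    [0.002,0,0.017,0],
    [0.002,0,0.019,0]
  ]
}}

```text
clock: 15.12
tcp_pos: [0.5667, -0.1663, 0.132]
eef_rot: [0.105, 0.995, 0.0, -0.0]
ft_force: [-0.4, 0.9, 4.3]
width: 0.008
grasp_force: 2.1
```

Request:
{"fn": "carry_out", "kwargs": {
  "steps": [
    [0,0,0.001,0],
    [0,0,0.002,0],
    [0,0,0.002,0]
  ]
}}

```text
clock: 15.37
tcp_pos: [0.5669, -0.1664, 0.1303]
eef_rot: [0.105, 0.995, 0.0, 0.0]
ft_force: [-0.9, 0.8, 3.7]
width: 0.007
grasp_force: 2.0
```

Request:
{"fn": "carry_out", "kwargs": {
  "steps": [
    [0,0,0.001,0],
    [0,0,0.002,0],
    [0,0,0.002,0]
  ]
}}

```text
clock: 15.62
tcp_pos: [0.567, -0.1664, 0.1278]
eef_rot: [0.105, 0.995, -0.0, 0.0]
ft_force: [-1.1, -0.2, -0.7]
width: 0.002
grasp_force: 0.0
```

Request:
{"fn": "carry_out", "kwargs": {
  "steps": [
    [0,0,0.001,0],
    [0,0,0.002,0],
    [0,0,0.002,0]
  ]
}}

```text
clock: 15.87
tcp_pos: [0.5671, -0.1664, 0.1258]
eef_rot: [0.105, 0.995, -0.0, 0.0]
ft_force: [0.2, -0.6, 1.5]
width: 0.006
grasp_force: 0.8
```

Request:
{"fn": "carry_out", "kwargs": {
  "steps": [
    [0,0,0.001,0],
    [0,0,0.002,0],
    [0,0,0.002,0]
  ]
}}

```text
clock: 16.12
tcp_pos: [0.567, -0.1664, 0.1243]
eef_rot: [0.105, 0.995, -0.0, 0.0]
ft_force: [-2.0, -0.3, 4.1]
width: 0.008
grasp_force: 2.1
```

Request:
{"fn": "carry_out", "kwargs": {
  "steps": [
    [0,0,0.001,0],
    [0,0,0.002,0],
    [0,0,0.002,0]
  ]
}}

```text
clock: 16.37
tcp_pos: [0.5671, -0.1664, 0.1242]
eef_rot: [0.105, 0.995, -0.0, 0.001]
ft_force: [-3.5, 0.2, 13.7]
width: 0.007
grasp_force: 7.1
```

Request:
{"fn": "carry_out", "kwargs": {
  "steps": [
    [0,0,0.001,0],
    [0,0,0.001,0],
    [0,0,0.001,0]
  ]
}}

```text
clock: 16.62
tcp_pos: [0.5671, -0.1664, 0.1242]
eef_rot: [0.105, 0.995, -0.0, 0.001]
ft_force: [-4.7, 2.0, 18.4]
width: 0.004
grasp_force: 9.4
```

It is solid at z = 124.2, which is flush height. I back off and look.

Request:
{"fn": "carry_out", "kwargs": {
  "steps": [
    [0,0,-0.01,0],
    [0,0,-0.03,0],
    [0,0,-0.06,0],
    [0,0,-0.08,0],
    [0,0,-0.08,0]
  ]
}}

```text
clock: 17.03
tcp_pos: [0.569, -0.167, 0.2052]
eef_rot: [0.105, 0.994, -0.001, 0.004]
ft_force: [0.7, -0.4, 0.8]
width: 0.002
grasp_force: 0.0
```

Request:
{"fn": "carry_out", "kwargs": {
  "steps": [
    [-0.03,0,0,0],
    [-0.055,0,0,0],
    [-0.055,0,0,0],
    [-0.055,0,0,0]
  ]
}}

```text
clock: 17.37
tcp_pos: [0.6204, -0.1777, 0.1989]
eef_rot: [0.105, 0.995, 0.0, -0.002]
ft_force: [0.2, -0.1, -0.7]
width: 0.003
grasp_force: 0.0
```

```bash
python3 - <<'E'
from h import *
p,d,c,T,P=wrist();cv2.imwrite('pics/w6.png',p[:,:,::-1])
cad(0,0,200);q=P[...,:2]-CO;X=(q[...,0]*np.cos(TH)+q[...,1]*np.sin(TH))*1000;Y=(-q[...,0]*np.sin(TH)+q[...,1]*np.cos(TH))*1000;Z=P[...,2]*1000
for col in(290,320,345): print([(r,round(float(X[r,col])),round(float(Z[r,col]))) for r in range(40,210,5)])
m=(X>-42)&(X<38)&(abs(Y)<36)&(Z>110)&(Z<140);A=np.c_[X[m],Y[m],np.ones(m.sum())]
print('plate plane',np.linalg.lstsq(A,Z[m],rcond=None)[0])
b=(Z>142)&(Z<156)&(abs(X)<30)&(abs(Y)<40);print('bar',X[b].mean(),Y[b].mean(),np.median(Z[b]),b.sum())
E
```

```text
now X 75.0 Y -0.1 z 199.2 F(caddy) [ 0.5  0.1 -0. ] w 0.003 0.0
t 17.42 shift [ 0.075   0.0001 -0.0005] twist -0.0003
[(40, -55, 122), (45, -51, 122), (50, -48, 122), (55, -45, 122), (60, -41, 122), (65, -37, 124), (70, -34, 122), (75, -30, 122), (80, -27, 123), (85, -23, 123), (90, -20, 123), (95, -16, 124), (100, -12, 122), (105, -8, 147), (110, -5, 147), (115, -1, 146), (120, 2, 145), (125, 7, 123), (130, 11, 123), (135, 15, 123), (140, 19, 124), (145, 23, 123), (150, 27, 123), (155, 31, 123), (160, 35, 123), (165, 40, 123), (170, 45, 119), (175, 50, 116), (180, 53, 122), (185, 57, 122), (190, 61, 123), (195, 66, 123), (200, 75, 109), (205, 79, 109)]
[(40, -55, 123), (45, -52, 122), (50, -48, 123), (55, -44, 123), (60, -41, 123), (65, -6, 368), (70, -34, 122), (75, -30, 123), (80, -27, 123), (85, -23, 123), (90, -19, 125), (95, -16, 124), (100, -12, 122), (105, -8, 147), (110, -5, 147), (115, -1, 147), (120, 2, 144), (125, 7, 123), (130, 11, 124), (135, 15, 123), (140, 19, 123), (145, 23, 123), (150, 27, 124), (155, 31, 123), (160, 35, 123), (165, 40, 123), (170, 44, 121), (175, 47, 127), (180, 51, 127), (185, 55, 129), (190, 60, 126), (195, 66, 122), (200, 74, 110), (205, 79, 108)]
[(40, -55, 123), (45, -51, 123), (50, -48, 123), (55, -44, 124), (60, -41, 125), (65, -38, 123), (70, -34, 123), (75, -30, 123), (80, -27, 123), (85, -23, 123), (90, -20, 122), (95, -16, 123), (100, -12, 123), (105, -8, 146), (110, -5, 147), (115, -1, 146), (120, 2, 145), (125, 7, 122), (130, 11, 123), (135, 15, 123), (140, 19, 124), (145, 23, 124), (150, 27, 124), (155, 31, 123), (160, 35, 123), (165, 40, 123), (170, 45, 119), (175, 49, 117), (180, 52, 123), (185, 57, 123), (190, 61, 123), (195, 66, 123), (200, 75, 108), (205, 79, 110)]
plate plane [-2.43370390e-04 -4.90348069e-04  1.23133779e+02]
bar -3.2763393701125496 0.7654711348483704 146.7509213585093 1097
```

View pics/w6.png

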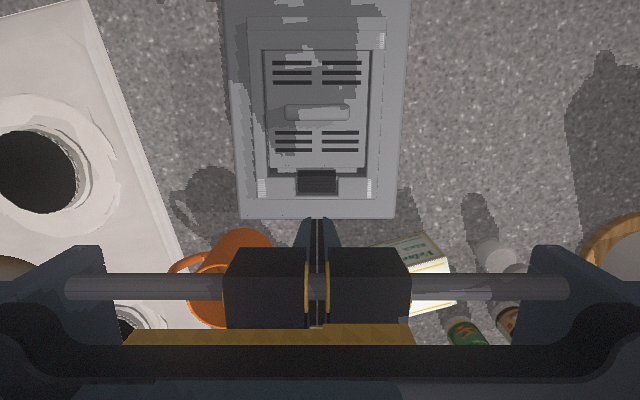

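The cover lies flush (plate slope about 0, level with the frame) and stays down against the sprung filter. The latch sits over the rear lip at (316,182), and the arm is clear.

```bash
python3 -c "
from rig import *
print(hand_in())"
```

```text
the job is handed in; nothing more can be done
None
```

The cover is refitted and handed in: its lip is hooked in the slot, the last camera check showed it flush with the frame and held down by the latch, and the gripper has let go. I gripped the bar by its ends instead of along x, because the tool could not tilt. The hand-in returned no verdict.

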